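# Find the gap under a hold-down bar with gauge leaves

## Task

Find the gap under the jig's steel bar with the four gauge leaves: starting with the thinnest and taking each next thicker one in turn, slide them right through flat along the base under the bar, pressing only lightly (under 30 N, on the bar and on the base), until one binds against the bar; leave any thicker ones where they lie. At the end the thickest leaf that goes in is left pushed right through, its nose standing out behind the bar, and all other leaves lie flat on the base, drawn back clear in front of the bar; leave the things lying around as they are.

Things in the scene. Friction and masses are not known exactly. Their poses are not given: they have to be found in the camera images.
- jig: hold-down jig, fixed: plywood base 170 x 200 x 12 mm, two dark cheeks 46 mm high at its left and right edges holding a rigid level steel bar (20 deep x 22 mm high) across it. Origin at the underside; x = direction in which leaves slide in, y left, z up. Base from x = -90 to 80 mm, top z = 12; bar from x = 35 (front face) to 55 mm (rear face); cheeks' inner faces y = +-84 mm
- jig_mouth (a point): point on the base's top below the middle of the bar's front face. The gap from the base's top to the bar's underside is the same all along, differs each time (6 to 13 mm) and is not measured; the bar's top is 28 to 35 mm above the base
- jig_exit (a point): point on the base's top below the middle of the bar's rear face. The four leaves lie before the bar side by side, 40 mm apart (jig y about +-20, +-60 mm), noses 15 to 28 mm short of it, up to 0.08 rad askew. Each has its own lane through the gap: leaves already in need not come out to try the next
- leaf_5: gauge leaf: steel strip 93 x 24 mm, 5 mm thick, 1 brass dot on it, about 80 g, loose. Upright wooden tab near its rear: 10 mm along x, 20 mm across, top 60 mm above the strip's underside; take it from above, fingers before and behind it. Origin under the tab's centre at the underside; +x to the nose 80 mm ahead, strip ends 13 mm behind; z up. Its lane varies
- leaf_5_nose (a point): middle of the nose edge of the 5 mm leaf, at its underside
- leaf_8: gauge leaf: steel strip 93 x 24 mm, 8 mm thick, 2 brass dots on it, about 100 g, loose. Upright wooden tab near its rear: 10 mm along x, 20 mm across, top 60 mm above the strip's underside; take it from above, fingers before and behind it. Origin under the tab's centre at the underside; +x to the nose 80 mm ahead, strip ends 13 mm behind; z up. Its lane varies
- leaf_8_nose (a point): middle of the nose edge of the 8 mm leaf, at its underside
- leaf_11: gauge leaf: steel strip 93 x 24 mm, 11 mm thick, 3 brass dots on it, about 120 g, loose. Upright wooden tab near its rear: 10 mm along x, 20 mm across, top 60 mm above the strip's underside; take it from above, fingers before and behind it. Origin under the tab's centre at the underside; +x to the nose 80 mm ahead, strip ends 13 mm behind; z up. Its lane varies
- leaf_11_nose (a point): middle of the nose edge of the 11 mm leaf, at its underside
- leaf_14: gauge leaf: steel strip 93 x 24 mm, 14 mm thick, 4 brass dots on it, about 140 g, loose. Upright wooden tab near its rear: 10 mm along x, 20 mm across, top 60 mm above the strip's underside; take it from above, fingers before and behind it. Origin under the tab's centre at the underside; +x to the nose 80 mm ahead, strip ends 13 mm behind; z up. Its lane varies
- leaf_14_nose (a point): middle of the nose edge of the 14 mm leaf, at its underside
- carved_corner: carved wooden corner sample, 66 x 165 x 43 mm, bystander; origin under its centre
- sanding_block: cork-coloured sanding block, 62 x 105 x 31 mm, bystander; origin under its centre
Things that resemble listed ones, but are neither listed nor needed, are in the scene too. Leave any blue look-alike of the leaf_14 alone.

How it is judged:
By the outcome, as a careful person would: the job done as asked, in the order asked, and still so for the second after the job is handed in, with the robot touching nothing.
It also fails if it takes over 72 s, if anything falls off the work surface, if the arm or the gripper's body presses on something with over 40 N, if the wrist force passes 120 N, or if a joint passes its speed limit or range.

## Robot

A 7-joint arm with a two-finger parallel gripper is mounted at the origin on the work surface; the furniture and walls round the work are solid. World frame = base frame: x ahead of the robot, y to its left, z up, the work surface at z = 0. Lengths are in mm, angles in rad, forces in N, time in s.
With the tool pointing down it reaches from about 400 to 925 mm from the base axis. Payload 5.6 kg.
Tool frame: the origin (TCP) lies midway between the tips of the shut fingers; the grasp point (between the pads) lies 19 mm behind it; z points along the fingers, y is the line along which they close (so a half turn about z gives the same grasp; the last joint's range is limited). The gripper opens to 85 mm and grips with 20 to 120 N. Pads are 22 mm wide; open, the fingers measure 114 mm over their backs; the gripper's body (76 mm by 85 mm) begins 54 mm behind the grasp point. The pads swing forward as they close: fully open they stand 13 mm farther back than shut.
Start: joints at [-1.151, 0.468, -0.012, 1.603, 0.006, 1.071, -0.056], TCP at [290.235, 581.612, 231.29] pointing down, gripper open.
Joint ranges: [-2.53, 2.53], [-0.31, 2.02], [-1.57, 1.55], [0.28, 2.44], [-1.29, 4.43], [0.15, 1.84], [-2.92, 2.92]. Speed limits (rad/s): [2.57, 2.57, 3.14, 3.14, 3.14, 3.14, 3.14].

## Interface

Orientations are given as a unit quaternion [w, x, y, z].
In Python, from cell import ctrl gives the robot as it stands. The module is installed in compiled form; this text tells all that it offers.
- The arm moves only by the tool jog_arm, never from a script. Its argument "plan" is a list of rows, each a list of 6 numbers: the shift along the tool's x, y, z in cm, then the turn, a rotation vector about the tool's x, y, z in rad. In form: [[x, y, z, wx, wy, wz], ...]. A call has 1 to 10 rows; each row shifts and turns the commanded pose from where the row before left it, along the tool's axes as they then stand; what a row does not reach is not made up. A row lasts 1/12 s, in which the tool goes at most 41.7 mm and 7.16 degrees, less where a joint would pass 70% of its speed; a pose out of reach is approached as far as the arm can. A call with a gripper value outside its range is refused whole. "hand" is the closure, from 0 (fully open) to 1 (shut), set as the call begins (left out, the last holds). The fingers move at their own pace and stop on an object; "newtons" is the grip in N (left out, the last holds). Time passes only in rows, so rows that do not move let the fingers close. It gives the time, the measured TCP pose, the force, the opening and the grip force at its end, in the units of the state.
- ctrl.get_obs(): the state, without advancing time (a new reading comes with each control period).
- ctrl.capture(name): name is "side" or "top"; returns the picture (400x640x3 uint8, red, green, blue); there is no depth.
- ctrl.get_calibration(name): a dict with "fx", "fy", "cx", "cy" (pixels), "R" (3x3) and "t" (3): a world point X has camera coordinates R X + t. Camera axes: x right, y down, z forward; pixel columns grow to the right and rows downward; lengths in mm; the calibration is good to about 2 mm. A picture is of the moment at which its call begins. get_calibration takes no time and is no camera call.
- ctrl.close_job(): hands the job in; it is judged then, once.
The state is a dict: "t": time; "joint_positions": joint angles; "joint_velocities": joint speeds; "effort": joint torques, N m; "tool_pos": TCP position; "orientation": TCP orientation; "contact_force": force on the tool from outside, world axes, zero at the start; "moment": the same for the moment, N m; "gripper_width": opening from 0.0 (shut) to 1.0 (fully open); "grasp_force": force on a finger pad.
Only numpy, scipy, OpenCV 4.12 (cv2) and the standard library are available. Lean on these libraries where they do the work, as an engineer would, in place of code of your own. Each camera call takes 0.05 s, during which the arm holds its last target. There are 200 camera calls.

## Working session

There is one attempt and no reset: what is moved stays moved. The work goes in short steps, Python scripts to look and compute and a tool call to move; the robot and the scene stay as the last step left them, time stands still between calls to the robot, and variables do not carry over. Pictures are saved under pics/ and viewed, at most 10 in all, crops included, and the job is handed in when it is done.

Besides the shell and the picture viewer there is one more tool, called as name([rows], argument=value, ...), one row to a line, values as JSON. jog_arm: Moves the arm, as the interface text tells. Its arguments: {"type":"object","properties":{"plan":{"type":"array"},"hand":{"type":"number"},"newtons":{"type":"number"}},"required":["plan"]}

```bash
mkdir -p pics; python3 - <<'E'
from cell import ctrl
import cv2
for n in("top","side"):
    im=ctrl.capture(n); cv2.imwrite(f"pics/{n}0.png",im[:,:,::-1])
    c=ctrl.get_calibration(n); print(n,c)
o=ctrl.get_obs(); print(o)
E
```

```text
top {'fx': 460.38944291111164, 'fy': 460.38944291111164, 'cx': 317.5129315997143, 'cy': 200.39116404028562, 'R': array([[-2.22083301e-04, -9.99951809e-01,  9.81478644e-03],
       [-9.89664998e-01, -1.18764865e-03, -1.43393796e-01],
       [ 1.43398542e-01, -9.74519597e-03, -9.89617042e-01]]), 't': array([-68.65073878, 362.32478968, 895.04010033])}
side {'fx': 467.67697845373243, 'fy': 467.67697845373243, 'cx': 318.9484192857094, 'cy': 199.43038082879366, 'R': array([[ 0.73058098,  0.68275697,  0.00971321],
       [ 0.61505952, -0.65183016, -0.44364312],
       [-0.29656907,  0.33009143, -0.8961509 ]]), 't': array([-242.09481713, -251.75310287, 1229.35972773])}
{'t': 0.1, 'joint_positions': array([-1.15099419,  0.46829921, -0.01157737,  1.60354135,  0.00600257,
        1.07140843, -0.05628797]), 'joint_velocities': array([-1.16294803e-03, -3.03305793e-03, -4.25611904e-05, -4.89402335e-03,
       -5.32620099e-04,  8.65342956e-04, -2.75370723e-04]), 'effort': array([ 7.58065871e-04, -5.33515871e+01,  2.13344215e-02, -2.51965749e+01,
        1.14329456e-02,  4.23286110e-03,  1.80836508e-06]), 'tool_pos': array([290.04377829, 581.13078316, 230.42295792]), 'orientation': array([-1.21979216e-04,  2.29377343e-01,  9.73337237e-01, -8.01949396e-04]), 'contact_force': array([-0.14986126, -0.5235472 , -0.33527516]), 'moment': array([ 0.01568424, -0.02059268,  0.03841601]), 'grasp_force': 0.0, 'gripper_width': 1.0035933598673494}
```

View pics/top0.png

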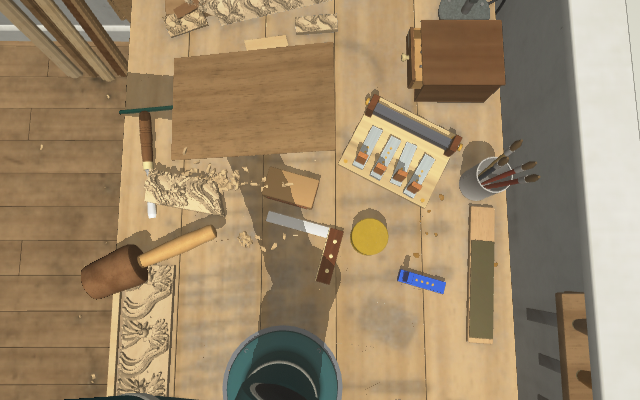

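View pics/side0.png

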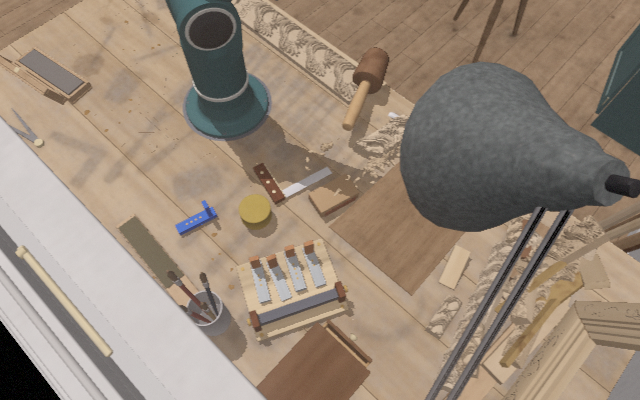

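The top view shows the jig around px (400,150), with its bar at the upper right and the four leaves before it. A blue look-alike is at (422,280). In the side view the jig is around (292,285). Next I'll enlarge both.

```bash
python3 - <<'E'
import cv2,numpy as np
a=cv2.imread("pics/top0.png")[85:215,330:470]; b=cv2.imread("pics/side0.png")[230:345,230:360]
a=cv2.resize(a,None,fx=4,fy=4,interpolation=cv2.INTER_CUBIC);cv2.imwrite("pics/ta.png",a)
b=cv2.resize(b,None,fx=5,fy=5,interpolation=cv2.INTER_CUBIC);cv2.imwrite("pics/sb.png",b)
E
```

```text
(no output)
```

View pics/ta.png

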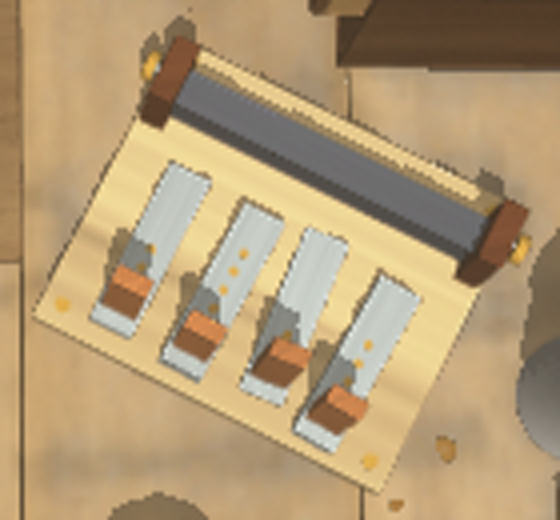

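View pics/sb.png

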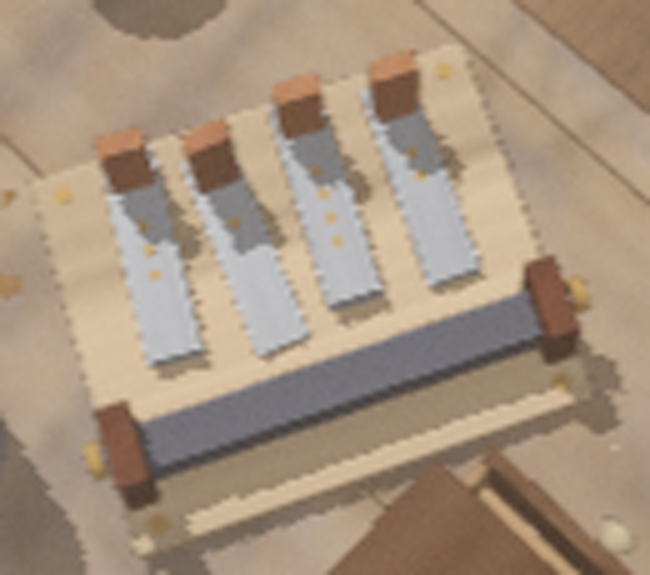

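Dots are readable in both crops. From left to right in the top view (jig y from + to −) the leaves are 8 (2 dots), 14 (4), 5 (1) and 11 (3). Now I'll measure them.

```bash
cat > h.py <<'E'
import cv2,numpy as np
from cell import ctrl
def ray(n,uv,z):
    c=ctrl.get_calibration(n);R=c['R'];t=np.array(c['t'])
    uv=np.atleast_2d(uv).astype(float)
    d=np.c_[(uv[:,0]-c['cx'])/c['fx'],(uv[:,1]-c['cy'])/c['fy'],np.ones(len(uv))]@R
    C=-R.T@t; return C+d*((z-C[2])/d[:,2])[:,None]
def blobs(m,lo,hi):
    n,l,s,ce=cv2.connectedComponentsWithStats(m.astype(np.uint8),connectivity=4)
    return [(l==i,s[i],ce[i]) for i in range(1,n) if lo<=s[i,4]<=hi]
E
python3 - <<'E'
from h import *
for n,(x0,x1,y0,y1) in dict(top=(335,465,88,212),side=(235,352,235,342)).items():
    im=cv2.imread(f"pics/{n}0.png");hsv=cv2.cvtColor(im,cv2.COLOR_BGR2HSV).astype(int)
    H,S,V=hsv[...,0],hsv[...,1],hsv[...,2]
    roi=np.zeros(H.shape,bool);roi[y0:y1,x0:x1]=1
    tab=roi&(H<14)&(S>120)&(V>170)
    print(n,"tabs")
    for m,s,ce in blobs(tab,15,200): print(s[4],ce.round(1),ray(n,ce,72)[0].round(1))
    st=roi&(S<45)&(V>150)
    print("steel")
    for m,s,ce in blobs(st,60,600):
        p=np.argwhere(m)[:,::-1].astype(float)
        q=ray(n,p,20)[:,:2].astype(np.float32)
        r=cv2.minAreaRect(q);print(s[4],ce.round(1),np.round(r[0],1),np.round(r[1],1),round(r[2],1),cv2.boxPoints(r).round(0).tolist())
    for u in [(363,137) if n=="top" else (310,260),(420,140) if n=="top" else (300,310)]: print(hsv[u[1],u[0]])
# base corners, dots by hand from crops (top /4+(330,85); side /5+(230,230))
T=lambda a:np.array(a)/4+[330,85]; Sd=lambda a:np.array(a)/5+[230,230]
print("base top corners top",ray("top",T([[33,318],[380,493]]),12).round(1).tolist())
print("base top corners side",ray("side",Sd([[463,45],[36,182]]),12).round(1).tolist())
print("screws front",ray("top",T([[62,304],[370,461]]),12).round(1).tolist(),ray("side",Sd([[445,70],[64,195]]),12).round(1).tolist())
E
```

```text
top tabs
46 [362.5 154.8] [ 444.9 -155.    72. ]
42 [380.9 166.3] [ 422.1 -190.1   72. ]
41 [402.2 172.8] [ 409.6 -230.9   72. ]
43 [416.2 185.1] [ 385.6 -257.1   72. ]
steel
278 [372.1 138.9] [ 484.6 -176.1] [23.6 69.2] 62.4 [[449.0, -171.0], [510.0, -203.0], [521.0, -182.0], [459.0, -150.0]]
279 [390.2 149.2] [ 466.7 -215.2] [23.6 61.6] 61.1 [[434.0, -211.0], [488.0, -240.0], [499.0, -220.0], [445.0, -190.0]]
264 [407.5 154.3] [ 454.8 -250.3] [23.4 59.2] 66.6 [[423.0, -249.0], [477.0, -273.0], [487.0, -251.0], [432.0, -228.0]]
282 [424.1 167.4] [ 428.5 -283.4] [23.6 61.3] 59.3 [[396.0, -278.0], [449.0, -309.0], [461.0, -289.0], [408.0, -258.0]]
[ 22  92 240]
[ 22  93 238]
side tabs
steel
303 [315.  271.6] [ 474.4 -170.9] [24.9 91.4] 63.1 [[428.0, -161.0], [510.0, -203.0], [521.0, -180.0], [439.0, -139.0]]
312 [295.6 275.4] [ 449.9 -205.5] [25.  92.3] 61.8 [[403.0, -195.0], [485.0, -238.0], [497.0, -216.0], [415.0, -173.0]]
303 [280.3 285.9] [ 441.1 -244.5] [24.5 92.1] 66.5 [[394.0, -237.0], [478.0, -274.0], [488.0, -252.0], [404.0, -215.0]]
316 [260.7 287.6] [ 418.8 -277.2] [24.8 79.7] 59.4 [[378.0, -268.0], [447.0, -308.0], [459.0, -287.0], [391.0, -246.0]]
[ 15  18 138]
[ 4 22 80]
base top corners top [[439.1, -111.3, 12.0], [348.6, -287.1, 12.0]]
base top corners side [[445.5, -110.3, 12.0], [353.5, -284.9, 12.0]]
screws front [[446.5, -126.3, 12.0], [365.0, -282.6, 12.0]] [[447.8, -124.6, 12.0], [366.7, -280.5, 12.0]]
```

Positions, with tool-ray and nose-based estimates agreeing to about 1 mm:

| Item | Position | Heading |
|---|---|---|
| leaf 5 tab | (409, −231) | −23.5° |
| leaf 8 tab | (445, −155) | −27.3° |
| leaf 11 tab | (386, −257.5) | −30.7° |
| jig | – | −27.5° |

The noses are at jig x ≈ 13, 15 and 8, which fits the task text. Next I'll swing the arm over.

jog_arm([
  [0,-3.6,0,0,0,0],
  [0,-3.6,0,0,0,0],
  [0,-3.6,0,0,0,0],
  [0,-3.6,0,0,0,0],
  [0,-3.6,0,0,0,0],
  [-4.0,-0.17,0,0,0,0.085],
  [-4.0,-0.17,0,0,0,0.085],
  [-4.0,-0.17,0,0,0,0.085],
  [-4.0,-0.17,0,0,0,0.085],
  [-4.0,-0.17,0,0,0,0.085],
], hand=0.5, newtons=20)

```text
t: 0.93
tool_pos: [366.3, 295.1, 231.3]
orientation: [0.0, 0.431, 0.902, 0.0]
contact_force: [-0.1, 0.2, -0.1]
gripper_width: 0.501
grasp_force: 0.0
```

jog_arm([
  [-4.0,-0.17,0,0,0,0.085],
  [-4.0,-0.17,0,0,0,0.085],
  [-4.0,-0.17,0,0,0,0.085],
  [-4.0,-0.17,0,0,0,0.085],
  [-4.0,-0.17,0,0,0,0.085],
  [-4.0,-0.17,0,0,0,0.085],
  [-4.0,-0.17,0,0,0,0.085],
  [-4.0,-0.17,0,0,0,0.085],
  [0,0,0,0,0,0],
  [0,0,0,0,0,0],
])

```text
t: 1.77
tool_pos: [470.4, -2.0, 231.2]
orientation: [0.0, 0.708, 0.706, -0.0]
contact_force: [1.1, -0.3, 0.1]
gripper_width: 0.498
grasp_force: 0.0
```

jog_arm([
  [-3.81,-1.02,0,0,0,0],
  [-3.81,-1.02,0,0,0,0],
  [-3.81,-1.02,0,0,0,0],
  [-3.81,-1.02,0,0,0,0],
  [-3.82,-1.02,0,0,0,0],
  [-3.82,-1.01,0,0,0,0],
  [0,0,2.8,0,0,0.102],
  [0,0,2.8,0,0,0.102],
  [0,0,2.8,0,0,0.102],
  [0,0,2.8,0,0,0.103],
])

```text
t: 2.6
tool_pos: [410.8, -227.3, 118.0]
orientation: [-0.0, 0.836, 0.549, 0.0]
contact_force: [1.0, 1.0, 0.0]
gripper_width: 0.5
grasp_force: 0.0
```

```bash
cat >> h.py <<'E'
from scipy.spatial.transform import Rotation as Rn
def delta(p,hdg):
    "total shift in tool axes (cm) and yaw about tool z (rad) to tool y heading hdg (deg)"
    o=ctrl.get_obs();q=o['orientation'];R=Rn.from_quat([q[1],q[2],q[3],q[0]]).as_matrix()
    h=np.arctan2(R[1,1],R[0,1])
    print("at",o['tool_pos'].round(1),"hdg",np.degrees(h).round(2),"tilt",R[:2,2].round(4),"shift cm",(R.T@(np.array(p)-o['tool_pos'])/10).round(2),"wz",round(h-np.radians(hdg),4))
E
python3 - <<'E'
from h import *
im=ctrl.capture("side");cv2.imwrite("pics/s1.png",cv2.resize(im[180:340,200:400,::-1],None,fx=4,fy=4,interpolation=2)[:600,:800])
delta((409.3,-230.8,38),-23.5)
E
```

```text
at [ 407.8 -225.6  113.5] hdg -23.61 tilt [-0.0084  0.0023] shift cm [-0.41  0.42  7.54] wz -0.0019
```

View pics/s1.png

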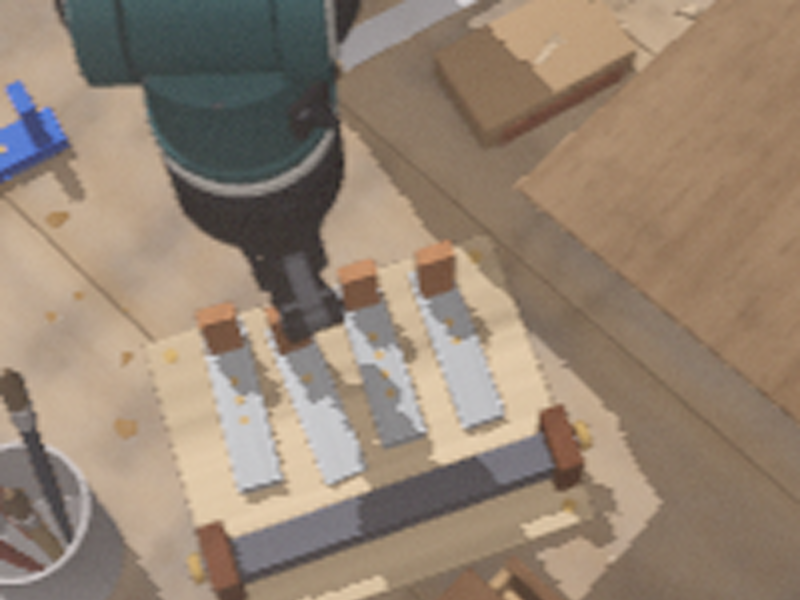

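The picture shows the gripper above the second tab from the left in this view (leaf 5), with nothing disturbed. The arm is still settling, so I'll let it settle and read again.

jog_arm([
  [0,0,0,0,0,0],
  [0,0,0,0,0,0],
  [0,0,0,0,0,0],
  [0,0,0,0,0,0],
])

```text
t: 2.98
tool_pos: [411.6, -228.7, 120.9]
orientation: [0.001, 0.835, 0.551, 0.001]
contact_force: [-0.4, -0.2, -0.7]
gripper_width: 0.501
grasp_force: 0.0
```

```bash
python3 -c "
from h import *
delta((409.3,-230.8,38),-23.5)"
```

```text
at [ 411.6 -228.7  120.9] hdg -23.15 tilt [ 0.0034 -0.0003] shift cm [-0.29 -0.15  8.29] wz 0.0062
```

jog_arm([
  [0,0,0,0,0,0],
  [0,0,0,0,0,0],
  [0,0,0,0,0,0],
  [0,0,0,0,0,0],
  [0,0,0,0,0,0],
])

```text
t: 3.4
tool_pos: [410.3, -228.6, 119.5]
orientation: [0.0, 0.835, 0.55, 0.0]
contact_force: [-0.8, -0.2, 0.5]
gripper_width: 0.504
grasp_force: 0.0
```

```bash
python3 -c "
from h import *
delta((409.3,-230.8,38),-23.5)
for i in range(3): ctrl.capture('top'); delta((409.3,-230.8,38),-23.5)"
```

```text
at [ 410.3 -228.6  119.5] hdg -23.26 tilt [0.0004 0.    ] shift cm [-0.24 -0.01  8.15] wz 0.0042
at [ 410.2 -228.7  119.4] hdg -23.27 tilt [0.0002 0.    ] shift cm [-0.23 -0.    8.14] wz 0.004
at [ 410.2 -228.6  119.3] hdg -23.26 tilt [0. 0.] shift cm [-0.23  0.    8.13] wz 0.0041
at [ 410.2 -228.6  119.3] hdg -23.27 tilt [-0.  0.] shift cm [-0.23  0.01  8.13] wz 0.0041
```

jog_arm([
  [-0.23,0,1.0,0,0,0.004],
  [0,0,2,0,0,0],
  [0,0,2,0,0,0],
  [0,0,1.5,0,0,0],
  [0,0,1,0,0,0],
  [0,0,0.5,0,0,0],
  [0,0,0.1,0,0,0],
  [0,0,0,0,0,0],
  [0,0,0,0,0,0],
  [0,0,0,0,0,0],
])

```text
t: 4.38
tool_pos: [409.9, -231.0, 39.0]
orientation: [0.001, 0.836, 0.548, 0.001]
contact_force: [0.4, -0.3, -0.2]
gripper_width: 0.497
grasp_force: 0.0
```

jog_arm([
  [0,0,0,0,0,0],
  [0,0,0,0,0,0],
  [0,0,0,0,0,0],
  [0,0,0,0,0,0],
  [0,0,0,0,0,0],
  [0,0,0,0,0,0],
], hand=1, newtons=20)

```text
t: 4.88
tool_pos: [409.7, -230.8, 38.7]
orientation: [0.0, 0.836, 0.548, 0.0]
contact_force: [-0.2, 0.9, 5.9]
gripper_width: 0.114
grasp_force: 24.8
```

```bash
python3 -c "
from h import *
delta((409.3,-230.8,38),-23.5); print(ctrl.get_obs()['contact_force'],ctrl.get_obs()['moment'])"
```

```text
at [ 409.7 -230.8   38.7] hdg -23.49 tilt [0.0009 0.0001] shift cm [-0.02 -0.04  0.07] wz 0.0002
[-0.20962809  0.90347637  5.91241308] [0.09152813 0.11337682 0.01000677]
```

jog_arm([
  [0,0.2,-0.02,0,0,0.01],
  [0,0.2,0,0,0,0.01],
  [0,0.2,0,0,0,0.01],
  [0,0.2,0,0,0,0.01],
  [0,0.2,0,0,0,0.01],
  [0,0.2,0,0,0,0.01],
  [0,0.1,0,0,0,0.01],
  [0,0,0,0,0,0],
])

```text
t: 5.55
tool_pos: [420.4, -235.5, 38.7]
orientation: [-0.001, 0.855, 0.519, -0.0]
contact_force: [-3.3, 3.8, 8.9]
gripper_width: 0.113
grasp_force: 25.2
```

jog_arm([
  [0,0.1,0,0,0,0],
  [0,0.2,0,0,0,0],
  [0,0.2,0,0,0,0],
  [0,0.2,0,0,0,0],
  [0,0.2,0,0,0,0],
  [0,0.2,0,0,0,0],
  [0,0.1,0,0,0,0],
])

```text
t: 6.13
tool_pos: [430.6, -241.2, 38.7]
orientation: [-0.001, 0.855, 0.519, -0.0]
contact_force: [-5.6, 3.6, 11.7]
gripper_width: 0.111
grasp_force: 25.5
```

jog_arm([
  [0,0.1,-0.03,0,0,0],
  [0,0.2,0,0,0,0],
  [0,0.2,0,0,0,0],
  [0,0.2,0,0,0,0],
  [0,0.1,0,0,0,0],
  [0,0,0,0,0,0],
])

```text
t: 6.63
tool_pos: [439.2, -245.7, 38.7]
orientation: [0.0, 0.855, 0.519, 0.0]
contact_force: [-0.9, 0.3, 0.8]
gripper_width: 0.115
grasp_force: 24.0
```

jog_arm([
  [0,0.2,0,0,0,0],
  [0,0.3,0,0,0,0],
  [0,0.3,0,0,0,0],
  [0,0.3,0,0,0,0],
  [0,0.3,0,0,0,0],
  [0,0.3,0,0,0,0],
  [0,0.2,0,0,0,0],
  [0,0.2,0,0,0,0],
  [0,0.1,0,0,0,0],
  [0,0,0,0,0,0],
])

```text
t: 7.47
tool_pos: [458.5, -255.8, 38.8]
orientation: [0.0, 0.855, 0.519, 0.0]
contact_force: [-0.9, 0.8, -0.9]
gripper_width: 0.114
grasp_force: 23.9
```

jog_arm([
  [0,0,0,0,0,0],
  [0,0,0,0,0,0],
  [0,0,0,0,0,0],
  [0,0,-1,0,0,0],
  [0,0,-3,0,0,0],
  [0,0,-3,0,0,0],
  [2.2,-1.5,0,0,0,0],
  [2.5,-1.8,0,0,0,0],
  [2.1,-1.6,0,0,0,0],
  [1.5,-1.0,0,0,0,0],
], hand=0.55)

```text
t: 8.3
tool_pos: [443.6, -152.3, 109.4]
orientation: [-0.001, 0.855, 0.519, 0.0]
contact_force: [0.2, -0.3, -0.0]
gripper_width: 0.45
grasp_force: 0.0
```

jog_arm([
  [0,0,0,0,0,0],
  [0,0,0,0,0,0],
  [0,0,0,0,0,0],
  [0,0,0,0,0,0],
  [0,0,0,0,0,0],
  [0,0,0,0,0,0],
])

```text
t: 8.8
tool_pos: [444.3, -155.7, 108.8]
orientation: [0.0, 0.855, 0.518, -0.0]
contact_force: [0.0, 0.2, -0.5]
gripper_width: 0.447
grasp_force: 0.0
```

```bash
python3 - <<'E'
from h import *
delta((444.8,-155.2,39),-27.3)
n="top"; im=ctrl.capture("side")[:,:,::-1]; cv2.imwrite("pics/s2.png",cv2.resize(im[225:345,225:365],None,fx=5,fy=5,interpolation=2))
E
```

```text
at [ 444.3 -155.7  108.8] hdg -27.6 tilt [-0.     -0.0004] shift cm [0.07 0.02 6.98] wz -0.0052
```

View pics/s2.png

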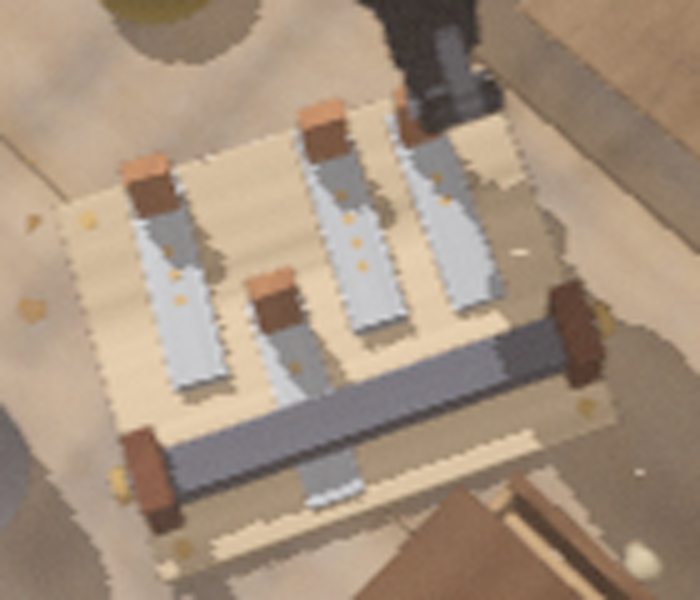

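The picture shows leaf 5 through, its nose at crop (335,495) standing out behind the bar. The gripper is above leaf 8's tab. I'll descend and grip it.

jog_arm([
  [0.07,0.02,1.0,0,0,-0.004],
  [0,0,2,0,0,0],
  [0,0,2,0,0,0],
  [0,0,1,0,0,0],
  [0,0,0.6,0,0,0],
  [0,0,0.3,0,0,0],
  [0,0,0,0,0,0],
  [0,0,0,0,0,0],
  [0,0,0,0,0,0],
])

```text
t: 9.6
tool_pos: [445.4, -154.4, 40.4]
orientation: [0.0, 0.854, 0.52, 0.001]
contact_force: [-0.2, 0.3, -0.2]
gripper_width: 0.454
grasp_force: 0.0
```

jog_arm([
  [0,0,0,0,0,0],
  [0,0,0,0,0,0],
  [0,0,0,0,0,0],
  [0,0,0,0,0,0],
  [0,0,0,0,0,0],
  [0,0,0,0,0,0],
  [0,0,0,0,0,0],
], hand=1, newtons=20)

```text
t: 10.18
tool_pos: [445.3, -154.3, 40.3]
orientation: [0.0, 0.854, 0.52, 0.0]
contact_force: [-0.6, 1.3, 5.9]
gripper_width: 0.112
grasp_force: 26.6
```

```bash
python3 -c "
from h import *
delta((444.8,-155.2,39),-27.3); print(ctrl.get_obs()['contact_force'],ctrl.get_obs()['moment'])"
```

```text
at [ 445.3 -154.3   40.3] hdg -27.27 tilt [0.0011 0.0002] shift cm [-0.11 -0.01  0.13] wz 0.0005
[-0.59115272  1.30028631  5.90027755] [ 0.15990456  0.16850959 -0.0019918 ]
```

jog_arm([
  [0,0.1,-0.02,0,0,0],
  [0,0.2,0,0,0,0],
  [0,0.3,0,0,0,0],
  [0,0.3,0,0,0,0],
  [0,0.3,0,0,0,0],
  [0,0.2,0,0,0,0],
  [0,0.1,0,0,0,0],
  [0,0,0,0,0,0],
  [0,0,0,0,0,0],
])

```text
t: 10.93
tool_pos: [456.8, -160.2, 40.3]
orientation: [-0.002, 0.854, 0.52, -0.0]
contact_force: [-5.4, 2.8, 11.3]
gripper_width: 0.11
grasp_force: 27.3
```

jog_arm([
  [0,0,-0.03,0,0,0],
  [0,0,0,0,0,0],
  [0,0.1,0,0,0,0],
  [0,0.1,0,0,0,0],
  [0,0.1,0,0,0,0],
  [0,0.1,0,0,0,0],
  [0,0,0,0,0,0],
])

```text
t: 11.52
tool_pos: [461.4, -162.8, 40.3]
orientation: [-0.0, 0.854, 0.52, -0.0]
contact_force: [-2.2, 0.6, 4.2]
gripper_width: 0.11
grasp_force: 26.3
```

```bash
python3 -c "
from h import *
delta((476.5-45*.887+60.2*.462,-240+45*.462+60.2*.887,39),-27.3); print(ctrl.get_obs()['contact_force'])"
```

```text
at [ 461.4 -162.8   40.3] hdg -27.27 tilt [-0.0008  0.0006] shift cm [-0.13  0.4   0.13] wz 0.0005
[-2.2493936   0.63230169  4.15183834]
```

jog_arm([
  [0,0.1,-0.01,0,0,0],
  [0,0.1,0,0,0,0],
  [0,0.1,0,0,0,0],
  [0,0,0,0,0,0],
])

```text
t: 11.85
tool_pos: [463.9, -164.0, 40.3]
orientation: [-0.001, 0.854, 0.52, -0.0]
contact_force: [-3.2, 2.4, 4.7]
gripper_width: 0.11
grasp_force: 26.3
```

jog_arm([
  [0,0.1,0,0,0,0],
  [0,0.05,0,0,0,0],
  [0,0,0,0,0,0],
])

```text
t: 12.1
tool_pos: [463.9, -164.0, 40.3]
orientation: [-0.002, 0.854, 0.52, -0.001]
contact_force: [-8.1, 4.2, 10.1]
gripper_width: 0.114
grasp_force: 27.1
```

jog_arm([
  [0,0.1,0,0,0,0],
  [0,0.05,0,0,0,0],
  [0,0,0,0,0,0],
])

```text
t: 12.35
tool_pos: [463.9, -164.0, 40.3]
orientation: [-0.004, 0.854, 0.52, -0.001]
contact_force: [-11.2, 6.2, 15.4]
gripper_width: 0.114
grasp_force: 28.2
```

The leaf stopped dead at (463.9, −164.0). That puts the nose at jig x ≈ 34, against the bar, while force builds. To rule out a pitch effect I'll let it drop flat, then push it again loosely.

jog_arm([
  [0,-0.2,0,0,0,0],
  [0,-0.2,0,0,0,0],
  [0,0,0,0,0,0],
  [0,0,0,0,0,0],
])

```text
t: 12.68
tool_pos: [463.8, -164.0, 40.3]
orientation: [0.0, 0.854, 0.52, 0.0]
contact_force: [-1.9, 0.5, 0.5]
gripper_width: 0.115
grasp_force: 25.7
```

jog_arm([
  [0,0,0,0,0,0],
  [0,0,0,0,0,0],
  [0,0,0,0,0,0],
  [0,0,0,0,0,0],
], hand=0.78)

```text
t: 13.02
tool_pos: [463.8, -164.0, 40.4]
orientation: [0.0, 0.854, 0.52, 0.0]
contact_force: [-0.5, 1.3, -0.1]
gripper_width: 0.219
grasp_force: 0.0
```

jog_arm([
  [0,0.2,0,0,0,0],
  [0,0.2,0,0,0,0],
  [0,0.1,0,0,0,0],
  [0,0.1,0,0,0,0],
  [0,0.1,0,0,0,0],
  [0,0,0,0,0,0],
  [0,0,0,0,0,0],
])

```text
t: 13.6
tool_pos: [467.8, -166.1, 40.0]
orientation: [-0.002, 0.854, 0.52, -0.001]
contact_force: [-5.6, 2.7, 4.8]
gripper_width: 0.22
grasp_force: 3.0
```

jog_arm([
  [0,0.1,0,0,0,0],
  [0,0.1,0,0,0,0],
  [0,0,0,0,0,0],
  [0,0,0,0,0,0],
])

```text
t: 13.93
tool_pos: [467.9, -166.0, 39.7]
orientation: [-0.004, 0.854, 0.521, -0.002]
contact_force: [-8.8, 4.9, 8.2]
gripper_width: 0.218
grasp_force: 5.2
```

```bash
python3 - <<'E'
from h import *
im=ctrl.capture("side")[:,:,::-1]; cv2.imwrite("pics/s3.png",cv2.resize(im[225:345,225:365],None,fx=5,fy=5,interpolation=2))
E
```

```text
(no output)
```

View pics/s3.png

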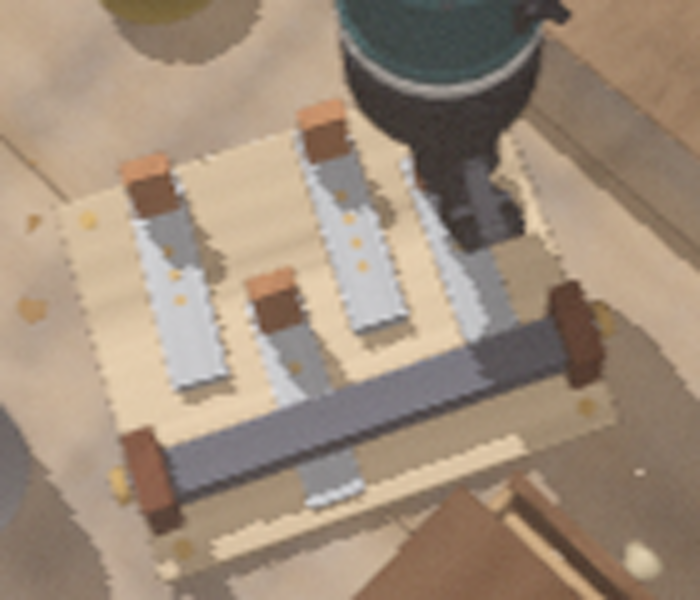

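Picture: leaf 8's nose is up against the bar's front at crop (490,345) with nothing behind it, so it binds at 10 N and the gap is below 8 mm. Leaf 5 is the answer. Now I'll draw leaf 8 back.

jog_arm([
  [0,-0.3,0,0,0,0],
  [0,-0.4,0,0,0,0],
  [0,-0.2,0,0,0,0],
  [0,0,0,0,0,0],
  [0,0,0,0,0,0],
])

```text
t: 14.4
tool_pos: [464.0, -164.1, 40.6]
orientation: [0.0, 0.854, 0.52, 0.0]
contact_force: [-0.3, -0.0, -0.2]
gripper_width: 0.219
grasp_force: 0.0
```

jog_arm([
  [0,0,0,0,0,0],
  [0,0,0,0,0,0],
  [0,0,0,0,0,0],
  [0,0,0,0,0,0],
], hand=1)

```text
t: 14.73
tool_pos: [463.9, -164.0, 40.6]
orientation: [0.0, 0.854, 0.52, 0.0]
contact_force: [-0.4, 0.8, 3.4]
gripper_width: 0.114
grasp_force: 23.4
```

jog_arm([
  [0,-0.2,0,0,0,0],
  [0,-0.3,0,0,0,0],
  [0,-0.4,0,0,0,0],
  [0,-0.4,0,0,0,0],
  [0,-0.4,0,0,0,0],
  [0,-0.3,0,0,0,0],
  [0,-0.1,0,0,0,0],
  [0,0,0,0,0,0],
  [0,0,0,0,0,0],
])

```text
t: 15.48
tool_pos: [444.6, -154.0, 40.6]
orientation: [-0.0, 0.854, 0.52, 0.0]
contact_force: [-0.1, 0.5, 6.5]
gripper_width: 0.115
grasp_force: 24.0
```

Next I'll relieve the downward load, release, lift off and check.

jog_arm([
  [0,0,-0.01,0,0,0],
  [0,0,0,0,0,0],
])

```text
t: 15.65
tool_pos: [444.6, -154.0, 40.6]
orientation: [-0.0, 0.854, 0.52, -0.0]
contact_force: [0.3, 0.8, 6.1]
gripper_width: 0.118
grasp_force: 23.8
```

jog_arm([
  [0,0,0,0,0,0],
  [0,0,0,0,0,0],
  [0,0,0,0,0,0],
  [0,0,0,0,0,0],
  [0,0,-1,0,0,0],
  [0,0,-2,0,0,0],
  [0,0,-3,0,0,0],
  [0,0,-3,0,0,0],
  [0,0,-3,0,0,0],
], hand=0.6)

```text
t: 16.4
tool_pos: [444.1, -154.5, 162.0]
orientation: [-0.0, 0.854, 0.52, -0.001]
contact_force: [1.0, 0.0, 0.6]
gripper_width: 0.399
grasp_force: 0.0
```

jog_arm([
  [3,0,0,0,0,0],
  [3.5,0,0,0,0,0],
  [3.5,0,0,0,0,0],
  [3,0,0,0,0,0],
  [2,0,0,0,0,0],
  [0,0,0,0,0,0],
  [0,0,0,0,0,0],
  [0,0,0,0,0,0],
  [0,0,0,0,0,0],
  [0,0,0,0,0,0],
])

```text
t: 17.23
tool_pos: [513.1, -22.2, 160.7]
orientation: [-0.0, 0.855, 0.519, -0.0]
contact_force: [-0.1, -0.5, 0.4]
gripper_width: 0.399
grasp_force: 0.0
```

```bash
python3 - <<'E'
from h import *
a=ctrl.capture("side")[225:345,225:365,::-1]; b=ctrl.capture("top")[88:212,330:470,::-1]
f=lambda i:cv2.resize(i,(400,345),interpolation=2)
cv2.imwrite("pics/s4.png",np.hstack([f(a),f(b)]))
print(ctrl.get_obs()['joint_velocities'].round(3))
E
```

```text
[-0.001  0.003 -0.006 -0.003 -0.002 -0.001  0.   ]
```

View pics/s4.png

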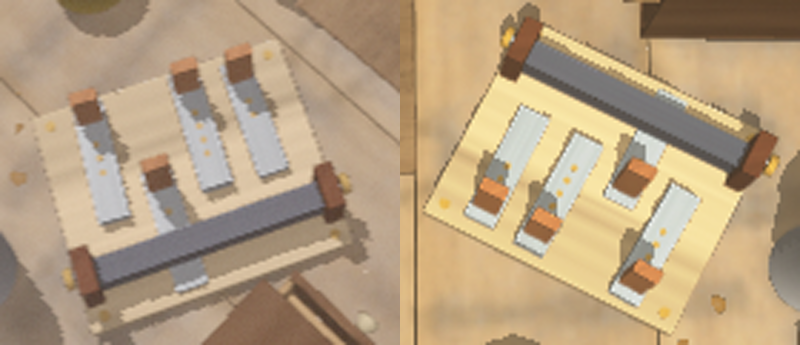

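The side half shows leaf 5's nose behind the bar at (190,285), and the top half shows it at (672,98). Leaf 8 lies flat and clear in front of the bar, leaves 11 and 14 are untouched, and the arm is clear. I'm handing in the job.

```bash
python3 -c "
from cell import ctrl
print(ctrl.close_job())"
```

```text
the job is handed in; nothing more can be done
None
```

The 5 mm leaf went in and is left pushed right through; the 8 mm leaf bound at the bar (gap under 8 mm) and is drawn back clear, the 11 and 14 mm leaves were not touched, and the job is handed in.

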